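# Slide the earbud case along the rail onto its charger

### The job

The blue earbud case lies loose on the wooden charging tray. With the fingertips, push it flat against the tray's long rail, then slide it along, keeping it against the rail, into the corner pocket with the black pad and green ring, until it is fully home in that corner. Never lift or tip the case, leave the mug, glue stick and phone alone, and finish with the hand clear.

Things in the scene. Friction and masses are not known exactly. Their poses are not given: they have to be found in the camera images.
- tray: Fixed wooden tray, 316 mm long (y) and 148 mm deep (x -78 to +70 mm), floor top 6 mm above the desk. Origin on the desk surface, midway along its length; z up. A rail runs along the whole +x side; its inner face is the plane x = +60 mm. A corner pocket at each end of the rail. The rail, end walls and lips rise to 24 mm above the desk; otherwise no walls, and the -x side, facing the robot, is open.
- case: Loose blue earbud case, a rigid block 66 mm long (y), 40 wide (x), 24 high, about 60 g; its four upright corners are cut off at 45 degrees by 10 mm (slanting faces 14 mm wide). Same either way round. Origin: centre of underside. Starts flat on the tray floor near the middle, off the rail and askew by up to 30 degrees. Fully home, 36 mm of its length still sticks out of the pocket.
- pocket_left (a point): Point on the floor in the middle of the pocket at the tray's +y end (tray frame x +38, y +135 mm). Pocket: 44 mm wide between the rail and a front lip parallel to it (lip x +6 to +16 mm, |y| 120 to 150 mm), 30 mm deep, closed by the end wall (inner face |y| = 150 mm, x 0 to +70 mm), open towards the tray's middle.
- pocket_right (a point): The same point of the mirror-image pocket at the tray's -y end (tray frame x +38, y -135 mm).
- charge_pad: The target: flat inlay, 38 (x) x 62 mm, in the floor of one of the two pockets (which end varies), black with a bright green ring 34 mm across; no obstacle. Origin: its centre on the tray floor, just where the case's origin lies when the case touches both rail and end wall (20 mm from the rail, 33 mm from the end wall). Axes parallel to the tray's.
- plain_pad: Plain grey flat inlay of the same size in the other pocket; not the target.
- mug: Loose clear glass mug, 80 mm across, 95 mm high, beyond the rail; origin at the centre of its underside, handle on its +y side. Leave alone.
- glue_stick: Loose orange glue stick standing upright, 29 mm across, 92 mm high, beyond the -y end of the tray; origin at the centre of its foot. Leave alone.
- phone: Loose phone lying flat, grey screen up, blue edge, 150 (its x axis) x 72 x 8 mm, beyond the +y end of the tray; origin at the centre of its underside. Leave alone.
Things that resemble listed ones, but are neither listed nor needed, are in the scene too. There is more than one size of the case; the job needs the middle-sized.

How it is judged:
On the way:
1. the case lies flat along the rail (within 4 mm and about 7 degrees) before it comes to a pocket (x of case in the frame of tray above 0.036 m and angle between the y axis of case and the y axis of tray, either way round below 0.12 rad and y of case in the frame of tray between -0.085 and 0.085 m), for 0.1 s.
At the end, for the whole second after the job is handed in: The case rests flat and still in the pocket with the green-ringed pad, within 4 mm of touching both the rail and the end wall, parallel to the rail within about 4.5 degrees; mug, glue stick and phone within 15 mm of where they stood (x of case in the frame of charge_pad between -0.004 and 0.004 m and y of case in the frame of charge_pad between -0.004 and 0.004 m and angle between the y axis of case and the y axis of tray, either way round below 0.08 rad and height (world z) of case below 0.009 m and angle between case's own z axis and vertical below 0.06 rad and linear speed of case below 0.01 m/s and distance of each of mug, glue_stick, phone from where it was at the start of the episode below 0.015 m).
It fails at once if the case is lifted more than 8 mm off the tray floor (height (world z) of case above 0.014 m).
It fails at once if the case is tipped by more than 17 degrees (angle between case's own z axis and vertical above 0.3 rad).
It fails at once if the case travels along the tray towards a pocket more than 10 mm off the rail (x of case in the frame of tray below 0.03 m and (y of case in the frame of tray above 0.07 m or y of case in the frame of tray below -0.07 m)).
It fails at once if a bystander (mug, glue stick or phone) is moved more than 15 mm (distance of any of mug, glue_stick, phone from where it was at the start of the episode above 0.015 m).
It also fails if it takes over 58 s, if anything falls off the work surface, if the arm or the gripper's body presses on something with over 40 N, if the wrist force passes 120 N, or if a joint passes its speed limit or range.

### The arm

A 7-joint arm with a two-finger parallel gripper is mounted at the origin on the work surface. World frame = base frame: x ahead of the robot, y to its left, z up, the work surface at z = 0. Lengths are in m, angles in rad, forces in N, time in s.
With the tool pointing down it reaches from about 0.4 to 0.875 m from the base axis. Payload 6.5 kg.
Tool frame: the origin (TCP) lies on the centre line of the jaws, within the pads' length; the fingertips stand 11 mm ahead of it and the grasp point (between the pads) lies 8 mm behind it; z points along the fingers, y is the direction in which the jaws open and shut (so a half turn about z gives the same grasp; the last joint's range is limited). The gripper opens to 85 mm and grips with 20 to 120 N. Pads are 22 mm wide; open, the fingers measure 114 mm over their backs; the gripper's body (76 mm by 85 mm) begins 54 mm behind the grasp point. The pads swing forward as they close: fully open they stand 13 mm farther back than shut.
Start: joints at [1.166, 0.536, -0.004, 1.538, 0.003, 1.067, -0.071], TCP at [0.216, -0.613, 0.212] pointing down, gripper open.
Joint ranges: [-2.7, 2.7], [-0.37, 2.16], [-1.27, 1.26], [0.24, 2.4], [-1.31, 4.45], [0.19, 1.91], [-2.76, 2.76]. Speed limits (rad/s): [2.39, 2.39, 3.14, 3.14, 3.14, 3.14, 3.14].

### API

Orientations are given as a rotation vector (axis times angle).
In Python, from workcell import arm, cams gives the robot as it stands.
- The arm moves only by the shell command python3 -m inch 'ROWS' [FORCE]. ROWS is JSON, a list of rows, each a list of 5 numbers: the shift along the tool's x, y, z in cm, then the turn about the tool's z in rad, then the closure, from -1 (fully open) to 1 (shut), so that 0 is half open. A call has 1 to 20 rows; each row shifts and turns the commanded pose from where the row before left it, along the tool's axes as they then stand; what a row does not reach is not made up. A row lasts 1/8 s, in which the tool goes at most 62.5 mm and 10.7 degrees, less where a joint would pass 70% of its speed; a pose out of reach is approached as far as the arm can. A call is refused whole if a number of a shift passes 6.25 or a number of a turn 0.188, either way. A call with a gripper value outside its range is refused whole. The fingers move at their own pace and stop on an object; FORCE is the grip in N (left out, the last holds). Time passes only in rows, so rows that do not move let the fingers close. It gives the time, the measured TCP pose, the force and the opening at its end, in the units of the state.
- arm.get_state(): the state, without advancing time (a new reading comes with each control period).
- cams.get_image(name): name is "side" or "top" or "wrist"; returns (picture, depth): 400x640x3 uint8, red, green, blue; 400x640 float32, m along the optical axis (not along the pixel's ray), 0 where there is no reading.
- cams.calibration(name): a dict with "fx", "fy", "cx", "cy" (pixels), "extrinsics" (4x4, takes a point from camera to world coordinates). Camera axes: x right, y up, looking along -z (the intrinsics and any distortion apply to the point x, -y, -z); pixel columns grow to the right and rows downward; lengths in m; the calibration is good to about 2 mm. A picture is of the moment at which its call begins: read the wrist's pose just before it. calibration takes no time and is no camera call; for the wrist camera it gives the pose at the moment of the call.
- arm.close_job(): hands the job in, once; it reports no verdict.
The state is a dict: "t": time; "joint_positions": joint angles; "dq": joint speeds; "effort": joint torques, N m; "ee_pos": TCP position; "eef_rot": TCP orientation; "wrist_force": force on the tool from outside, world axes, zero at the start; "wrist_torque": the same for the moment, N m; "grip_width": opening from 0.0 (shut) to 1.0 (fully open).
Only numpy, scipy, OpenCV 4.12 (cv2) and the standard library are available. Lean on these libraries where they do the work, as an engineer would, in place of code of your own. Each camera call takes 0.05 s, during which the arm holds its last target. There are 200 camera calls.

## Working session

There is one attempt and no reset: what is moved stays moved. The work goes in short steps, Python scripts to look and compute and a shell command to move; the robot and the scene stay as the last step left them, time stands still between calls to the robot, and variables do not carry over. Pictures are saved under pics/ and viewed, about 8 in all and at most 12, crops included, and the job is handed in when it is done.

```bash
mkdir -p pics; ls; cat > h.py <<'E'
import numpy as np,cv2
from workcell import arm,cams
def snap(n,f):
    im,d=cams.get_image(n); cv2.imwrite('pics/'+f+'.png',im[:,:,::-1]); np.savez('pics/'+f+'.npz',im=im,d=d,E=cams.calibration(n)['extrinsics']); return im,d
def w(n,f,u,v,z=None):
    c=cams.calibration(n); D=np.load('pics/'+f+'.npz'); E=np.array(D['E'])
    r=np.array([(u-c['cx'])/c['fx'],-(v-c['cy'])/c['fy'],-1.])
    if z is None:
        return E[:3,:3]@(r*D['d'][int(v),int(u)])+E[:3,3]
    r=E[:3,:3]@r; return E[:3,3]+r*(z-E[2,3])/r[2]
E
python3 - <<'E'
from h import *
print(cams.calibration('top'))
snap('top','t0');snap('side','s0')
print(arm.get_state())
E
```

```text
pics
{'fx': 503.7960608377179, 'fy': 503.7960608377179, 'cx': 331.0695206656127, 'cy': 196.5449151193539, 'extrinsics': array([[ 0.00883293,  0.99610779, -0.08769973,  0.49367551],
       [-0.99995209,  0.00916876,  0.00342725,  0.01871536],
       [ 0.00421801,  0.08766525,  0.99614106,  1.30291671],
       [ 0.        ,  0.        ,  0.        ,  1.        ]])}
{'t': 0.1, 'joint_positions': array([ 1.16580704,  0.53710494, -0.00443242,  1.53874663,  0.00260033,
        1.06732646, -0.07118517]), 'dq': array([ 1.23603429e-05, -4.00729394e-03, -1.18974964e-03, -2.69153873e-03,
       -2.12340413e-03,  2.71283987e-04, -5.92570653e-04]), 'effort': array([ 2.92920340e-03, -5.84557950e+01,  1.05216499e+00, -2.59772605e+01,
        1.27158474e-02,  4.63829638e-03,  5.01074595e-06]), 'ee_pos': array([ 0.21580725, -0.61249674,  0.21080217]), 'eef_rot': array([-3.09509513e+00, -5.29495076e-01,  6.02960761e-04]), 'wrist_force': array([-0.36873127,  0.4295669 ,  0.21654767]), 'wrist_torque': array([-0.00188136, -0.02357297, -0.01209825]), 'grip_width': 0.998432463850671}
```

View pics/t0.png

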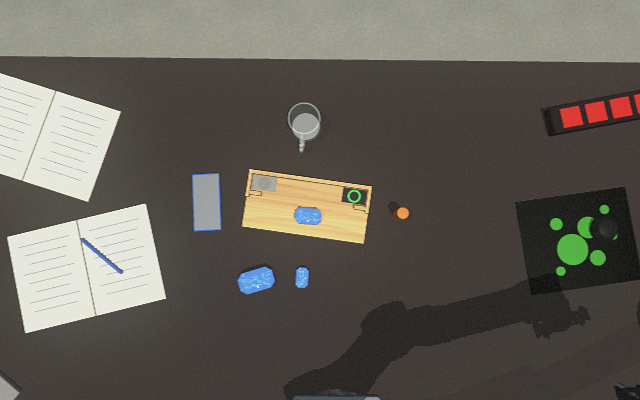

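View pics/s0.png

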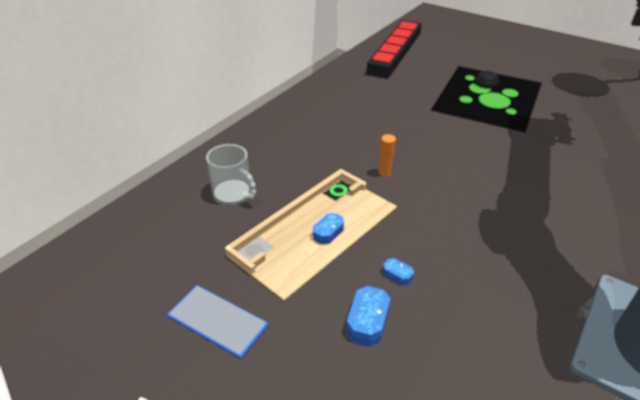

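The top view shows the tray's corners near (250,169), (371,185), (365,243), (243,227). The case is near (308,215), and the green ring is at (354,196), which is the -y pocket. I'll enlarge this to measure.

```bash
python3 - <<'E'
from h import *
im=cv2.imread('pics/t0.png')[155:255,235:385]
cv2.imwrite('pics/t0c.png',cv2.resize(im,None,fx=5.3333,fy=5.3333,interpolation=cv2.INTER_CUBIC))
E
```

```text
(no output)
```

View pics/t0c.png

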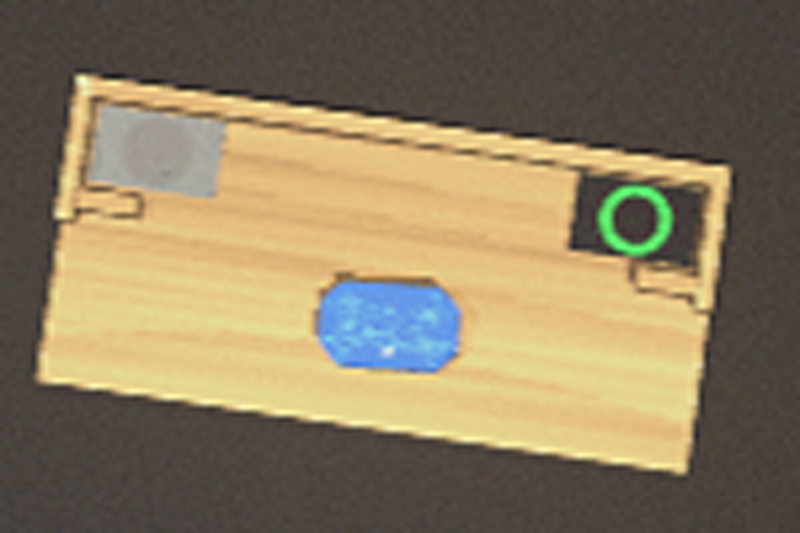

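The crop shows the tray's rail-top corners at (78,75) and (731,168), and its front edge at (38,382) and (688,472). The ring is at (635,221) and the case at (389,326), turned a few degrees relative to the tray.

```bash
cat > tray.py <<'E'
from h import *
from scipy.optimize import least_squares
S=16/3
def cp(x,y,z,n='t0'): return w('top',n,235+(x+.5)/S-.5,155+(y+.5)/S-.5,z)
M=[((78,75),.024,(.070,.158)),((731,168),.024,(.070,-.158)),((38,382),.006,(-.078,.158)),((688,472),.006,(-.078,-.158)),((635,221),.006,(.040,-.117))]
P=np.array([cp(*p,z)[:2] for p,z,_ in M]); Q=np.array([q for *_,q in M])
def f(v):
    c,s=np.cos(v[2]),np.sin(v[2]); return (Q@np.array([[c,s],[-s,c]])+v[:2]-P).ravel()
r=least_squares(f,[.5,0,0]); T=r.x
R=np.array([[np.cos(T[2]),-np.sin(T[2])],[np.sin(T[2]),np.cos(T[2])]])
def totray(p): return R.T@(np.array(p)[:2]-T[:2])
def case(n):
    im=np.load('pics/'+n+'.npz')['im'].astype(int)
    m=((im[:,:,2]>im[:,:,0]+60)&(im[:,:,2]>130)).astype(np.uint8); 
    o=[]
    k,l,st,ce=cv2.connectedComponentsWithStats(m)
    for i in range(1,k):
        if st[i,4]<100: continue
        p=w('top',n,*ce[i],.030)
        q=totray(p)
        if abs(q[0])<.09 and abs(q[1])<.16:
            v,u=np.where(l==i); pts=np.array([totray(w('top',n,a,b,.03)) for a,b in zip(u,v)])
            C=np.cov(pts.T); e,V=np.linalg.eigh(C); a=V[:,1]; a=a*np.sign(a[1])
            o.append((st[i,4],q.round(4),np.degrees(np.arctan2(-a[0],a[1])).round(1),p.round(4)))
    return o
if __name__=='__main__':
    print(T,np.degrees(T[2]),(r.fun.reshape(-1,2)*1e3).round(1)); print(case('t0'))
    for u,v,z in [(354,196,.006),(403,213,.092),(303,146,.05)]: print(w('top','t0',u,v,z), totray(w('top','t0',u,v,z)))
    s=arm.get_state(); from scipy.spatial.transform import Rotation as A
    print(A.from_rotvec(s['eef_rot']).as_matrix().round(3))
E
python3 tray.py
```

```text
[ 0.58584077  0.07664609 -0.13063981] -7.485109919121012 [[-0.2 -0.2]
 [ 0.6 -0. ]
 [-0.1  0.3]
 [-0.9  0.4]
 [ 0.5 -0.4]]
[(np.int32(376), array([-0.0286, -0.0068]), np.float64(3.0), array([0.5566, 0.0736, 0.03  ]))]
[ 0.60981495 -0.04500768  0.006     ] [ 0.03961755 -0.11749404]
[ 0.5621118  -0.15896404  0.092     ] [ 0.00716582 -0.23669357]
[0.73110153 0.08621636 0.05      ] [0.14277625 0.02841163]
[[ 0.943  0.332 -0.001]
 [ 0.332 -0.943  0.001]
 [-0.    -0.002 -1.   ]]
```

Tray fit residuals are under 1 mm. The case is at tray (-28.6, -6.8) mm, about 3° off the rail direction. The target is the -y pocket. First I'll turn the tool in line with the tray and move in front of the case, with the fingers partly closed to make a two-point pusher.

```bash
python3 -m inch '[[0,0,0,0.156,0.5],[0,0,0,0.156,0.5],[0,0,0,0.157,0.5],[4.8,-4.8,0,0,0.5],[4.8,-4.8,0,0,0.5],[4.8,-4.8,0,0,0.5],[4.8,-4.8,0,0,0.5],[0,-4.85,0,0,0.5],[0,-4.85,0,0,0.5],[0,-4.85,0,0,0.5],[0,-4.85,0,0,0.5],[0,-4.85,0,0,0.5],[0,-4.85,0,0,0.5],[0,-4.85,0,0,0.5],[0,-4.85,0,0,0.5],[0,-4.85,0,0,0.5],[0,-4.85,0,0,0.5],[0,-4.85,0,0,0.5],[0,0,0,0,0.5],[0,0,0,0,0.5]]' 
cat > st.py <<'E'
from tray import *
from scipy.spatial.transform import Rotation as A
s=arm.get_state(); m=A.from_rotvec(s['eef_rot']).as_matrix()
print('t',s['t'],'tcp tray mm',(totray(s['ee_pos'])*1e3).round(1),'z',s['ee_pos'][2].round(4),'yaw vs tray',np.degrees(np.arctan2(m[1,0],m[0,0])-T[2]).round(2),'tilt',m[:,2].round(3),'F',s['wrist_force'].round(1),'g',round(s['grip_width'],2))
E
python3 st.py
```

```text
t: 2.6
ee_pos: [0.4831, 0.0675, 0.2112]
eef_rot: [3.134, -0.205, -0.001]
wrist_force: [-0.6, -0.5, -0.3]
grip_width: 0.249
t 2.6 tcp tray mm [-100.6  -22.4] z 0.2112 yaw vs tray 0.02 tilt [-0.001 -0.001 -1.   ] F [-0.6 -0.5 -0.3] g 0.25
```

```bash
python3 -m inch '[[0.5,-1.55,0,0,0.5],[0,0,4,0,0.5],[0,0,4,0,0.5],[0,0,4,0,0.5],[0,0,3,0,0.5],[0,0,2,0,0.5],[0,0,1.7,0,0.5],[0,0,0,0,0.5],[0,0,0,0,0.5]]'
python3 - <<'E'
from st import *
snap('top','t1'); print(case('t1')); snap('side','s1')
im=cv2.imread('pics/s1.png')[140:320,200:440]; cv2.imwrite('pics/s1c.png',cv2.resize(im,None,fx=3,fy=3,interpolation=2))
E
```

```text
t: 3.72
ee_pos: [0.4911, 0.0831, 0.0252]
eef_rot: [-3.135, 0.205, -0.002]
wrist_force: [0.2, -0.3, 0.1]
grip_width: 0.251
t 3.725 tcp tray mm [-94.7  -5.9] z 0.0252 yaw vs tray 0.01 tilt [ 0.001  0.    -1.   ] F [ 0.2 -0.3  0.1] g 0.25
[(np.int32(178), array([-0.0223, -0.0156]), np.float64(-12.3), array([0.5617, 0.0641, 0.03  ]))]
```

View pics/s1c.png

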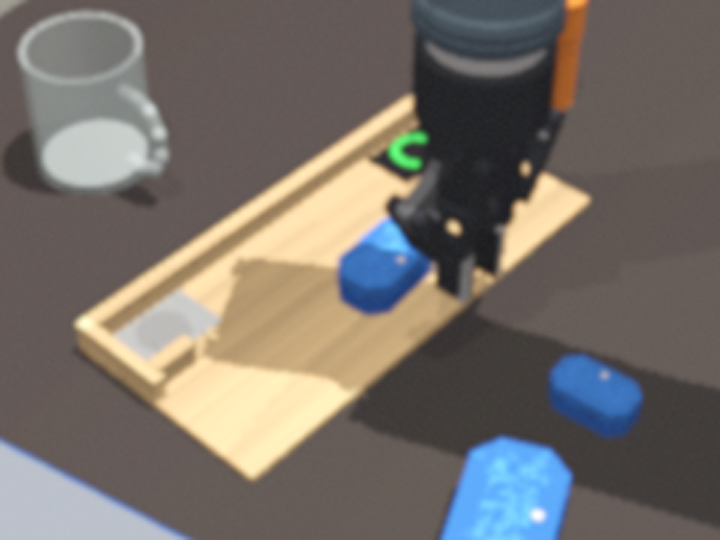

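The fingertips stand clear of the tray floor, in front of the case (case near (380,270) in the crop). I'll lower 5 mm and push towards the rail.

```bash
python3 -m inch '[[0,0,0.5,0,0.5],[1.2,0,0,0,0.5],[1.2,0,0,0,0.5],[0.6,0,0,0,0.5],[0.5,0,0,0,0.5],[0.5,0,0,0,0.5],[0.6,0,0,0,0.5],[0.6,0,0,0,0.5],[0.6,0,0,0,0.5],[0.6,0,0,0,0.5],[0.6,0,0,0,0.5],[0.6,0,0,0,0.5],[0.6,0,0,0,0.5],[0.6,0,0,0,0.5],[0.6,0,0,0,0.5],[0.4,0,0,0,0.5],[0,0,0,0,0.5]]'; python3 st.py
python3 -m inch '[[0.1,0,0,0,0.5],[0.1,0,0,0,0.5],[0,0,0,0,0.5]]'; python3 st.py
```

```text
t: 5.95
ee_pos: [0.5879, 0.0702, 0.0195]
eef_rot: [-3.135, 0.205, -0.0]
wrist_force: [0.1, -0.2, 1.1]
grip_width: 0.249
t 5.95 tcp tray mm [ 2.9 -6.1] z 0.0195 yaw vs tray 0.02 tilt [ 0.  0. -1.] F [ 0.1 -0.2  1.1] g 0.25
t: 6.32
ee_pos: [0.5896, 0.07, 0.0196]
eef_rot: [3.135, -0.204, 0.0]
wrist_force: [1.1, -0.2, 0.2]
grip_width: 0.247
t 6.325 tcp tray mm [ 4.6 -6.1] z 0.0196 yaw vs tray 0.03 tilt [ 0. -0. -1.] F [ 1.1 -0.2  0.2] g 0.25
```

```bash
python3 -m inch '[[0.1,0,0,0,0.5],[0.1,0,0,0,0.5],[0.1,0,0,0,0.5],[0.1,0,0,0,0.5],[0,0,0,0,0.5]]'; python3 st.py
python3 -m inch '[[0.1,0,0,0,0.5],[0.1,0,0,0,0.5],[0,0,0,0,0.5]]'; python3 st.py
```

```text
t: 6.95
ee_pos: [0.5937, 0.0695, 0.0196]
eef_rot: [-3.135, 0.204, -0.0]
wrist_force: [0.1, 0.4, 0.2]
grip_width: 0.252
t 6.95 tcp tray mm [ 8.7 -6.1] z 0.0196 yaw vs tray 0.03 tilt [ 0.  0. -1.] F [0.1 0.4 0.2] g 0.25
t: 7.32
ee_pos: [0.5957, 0.0692, 0.0196]
eef_rot: [-3.135, 0.204, -0.0]
wrist_force: [-0.1, -1.1, -0.0]
grip_width: 0.254
t 7.325 tcp tray mm [10.7 -6.1] z 0.0196 yaw vs tray 0.02 tilt [ 0.  0. -1.] F [-0.1 -1.1 -0. ] g 0.25
```

No rail reaction yet, so I'll look at both views.

```bash
python3 - <<'E'
from st import *
a,_=snap('top','t2'); b,_=snap('side','s2'); c,_=snap('wrist','w2')
print(case('t2'))
f=lambda i,s:cv2.resize(i[:,:,::-1],s,interpolation=2)
cv2.imwrite('pics/m2.png',np.vstack([np.hstack([f(a[155:255,235:385],(400,267)),f(b[150:300,210:435],(400,267))]),np.hstack([f(c,(400,250)),np.zeros((250,400,3),np.uint8)])]))
E
```

```text
t 7.325 tcp tray mm [10.7 -6.1] z 0.0196 yaw vs tray 0.02 tilt [ 0.  0. -1.] F [-0.1 -1.1 -0. ] g 0.25
[]
```

View pics/m2.png

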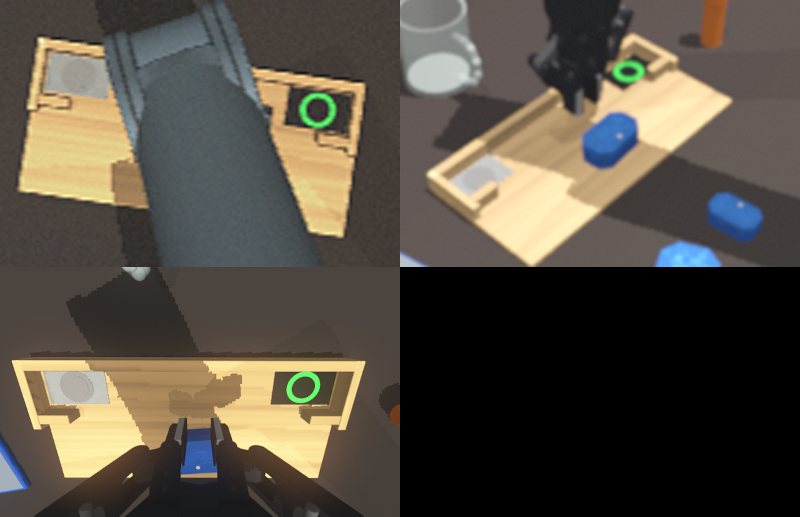

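The side view shows the case unmoved at about (328,228) full-frame, and the fingers now beyond it with almost no force felt. That conflicts with my height estimate, so I'll check case and fingertip positions using depth.

```bash
python3 - <<'E'
from tray import *
def pr(n,f,u,v):
    p=w(n,f,u,v); print(n,f,(u,v),(totray(p)*1e3).round(1),'z',(p[2]*1e3).round(1))
for f in('s0','s2'):
  D=np.load('pics/%s.npz'%f)
  for (u,v) in [(329,222),(320,222),(335,218),(324,236)]: pr('side',f,u,v)
for u,v in [(310,212),(313,209),(308,205),(306,214)]: pr('side','s2',u,v)
# s1 fingertips: crop (460,295)->
for u,v in [(353,237),(351,234),(363,228)]: pr('side','s1',u,v)
# wrist: tips full px
for u,v in [(292,260),(343,260),(320,300),(320,320),(290,270),(320,230),(480,190)]: pr('wrist','w2',u,v)
for u,v in [(308,215),(300,215),(315,216),(330,230),(280,200)]: pr('top','t0',u,v)
E
```

```text
side s0 (329, 222) [-27.8  -9.2] z 30.5
side s0 (320, 222) [-15.3   2. ] z 30.3
side s0 (335, 218) [-28.4 -25.5] z 30.0
side s0 (324, 236) [-44.5  23.3] z 28.7
side s2 (329, 222) [-27.4  -9.6] z 30.0
side s2 (320, 222) [-15.5   2.2] z 30.6
side s2 (335, 218) [-29.1 -24.7] z 30.9
side s2 (324, 236) [-45.4  24.3] z 30.0
side s2 (310, 212) [ 2.4 10. ] z 49.9
side s2 (313, 209) [1.  3.4] z 53.8
side s2 (308, 205) [ 3.1 14.4] z 69.4
side s2 (306, 214) [ 39.3 -17.1] z 4.5
side s1 (353, 237) [-100.6   10.9] z 54.4
side s1 (351, 234) [-101.    17.6] z 66.7
side s1 (363, 228) [-100.4  -17. ] z 56.2
wrist w2 (292, 260) [21.3  6.3] z 64.3
wrist w2 (343, 260) [ 21.3 -17.9] z 64.4
wrist w2 (320, 300) [-26.6  -7.4] z 31.6
wrist w2 (320, 320) [-42.   -7.4] z 31.7
wrist w2 (290, 270) [21.8  6.4] z 73.9
wrist w2 (320, 230) [11.5 -7.5] z 8.0
wrist w2 (480, 190) [  39.4 -110.9] z 7.5
top t0 (308, 215) [-26.6  -7.9] z 29.3
top t0 (300, 215) [-29.6  11.9] z 33.2
top t0 (315, 216) [-26.9 -26. ] z 33.9
top t0 (330, 230) [-55.9 -68.3] z 7.7
top t0 (280, 200) [ 2.8 70.5] z 4.6
```

```bash
python3 - <<'E'
from tray import *
for n,f in(('side','s2'),('wrist','w2'),('side','s1')):
    D=np.load('pics/%s.npz'%f); c=cams.calibration(n); d=D['d']; E=D['E']; v,u=np.mgrid[:400,:640]
    p=np.stack([(u-c['cx'])/c['fx'],-(v-c['cy'])/c['fy'],-np.ones_like(d)],-1)*d[...,None]
    p=p@E[:3,:3].T+E[:3,3]; q=(p[...,:2]-T[:2])@R
    x0=-94.7 if f=='s1' else 10.7
    m=(d>0)&(abs(q[...,0]-x0/1e3)<.016)&(abs(q[...,1]+.006)<.035)&(p[...,2]<.09)&(D['im'].max(-1)<110)
    z=p[...,2][m]*1e3; print(f,np.histogram(z,bins=range(0,95,5)))
    k=np.argsort(z)
    m2=m&(p[...,2]>.012); i=np.argsort(p[...,2][m2])[:12]; print(np.c_[u[m2],v[m2],(q[m2]*1e3).round(),(p[...,2][m2]*1e3).round()][i])
E
```

```text
s2 (array([ 0,  0,  0,  0,  0,  0,  0,  0,  9, 20, 34, 35, 42, 49, 30, 39, 33,
       51]), array([ 0,  5, 10, 15, 20, 25, 30, 35, 40, 45, 50, 55, 60, 65, 70, 75, 80,
       85, 90]))
[[318. 207.   8. -17.  41.]
 [315. 205.  16. -18.  41.]
 [317. 206.  11. -18.  41.]
 [316. 205.  13. -18.  43.]
 [319. 207.   5. -17.  44.]
 [315. 204.  16. -18.  44.]
 [314. 204.  17. -16.  44.]
 [314. 203.  19. -18.  44.]
 [318. 205.   9. -19.  45.]
 [317. 205.  10. -17.  45.]
 [319. 206.   5. -17.  46.]
 [318. 206.   6. -16.  46.]]
w2 (array([  0,   0,   0,   0,   0,   0,   0,   0,  19, 180, 267, 310, 343,
       377, 327, 561, 457, 972]), array([ 0,  5, 10, 15, 20, 25, 30, 35, 40, 45, 50, 55, 60, 65, 70, 75, 80,
       85, 90]))
[[298. 242.  20.   5.  43.]
 [298. 244.  19.   5.  43.]
 [298. 243.  20.   5.  43.]
 [298. 245.  19.   5.  44.]
 [298. 248.  17.   5.  44.]
 [298. 249.  16.   5.  44.]
 [298. 247.  18.   5.  44.]
 [297. 241.  21.   5.  44.]
 [298. 246.  18.   5.  44.]
 [337. 251.  15. -16.  44.]
 [296. 241.  21.   6.  44.]
 [298. 251.  15.   5.  44.]]
s1 (array([283,   0,   0,   0,   0,   0,   0,   0,   0,   4,  16,  32,  32,
        38,  33,  33,  31,  18]), array([ 0,  5, 10, 15, 20, 25, 30, 35, 40, 45, 50, 55, 60, 65, 70, 75, 80,
       85, 90]))
[[ 360.  229.  -92.  -19.   47.]
 [ 364.  231. -102.  -19.   48.]
 [ 362.  230.  -98.  -18.   49.]
 [ 359.  228.  -91.  -18.   50.]
 [ 361.  229.  -96.  -18.   50.]
 [ 362.  229.  -97.  -19.   50.]
 [ 363.  230. -100.  -17.   51.]
 [ 364.  230. -102.  -18.   52.]
 [ 360.  228.  -94.  -17.   52.]
 [ 360.  227.  -93.  -18.   53.]
 [ 362.  228.  -97.  -19.   53.]
 [ 361.  228.  -96.  -17.   53.]]
```

Both depth cameras put the fingertips at z ≈ 42 mm. The reported TCP height implied about 9–13 mm, so it reads roughly 30 mm low. The fingers passed over the case without touching it. I'll trust the cameras for height: go back over the case (12 mm clearance), then lower about 30 mm and verify.

```bash
python3 -m inch '[[-2,0,0,0,0.5],[-3,0,0,0,0.5],[-3,0,0,0,0.5],[-2.5,0,0,0,0.5],[0,0,1,0,0.5],[0,0,1,0,0.5],[0,0,0.5,0,0.5],[0,0,0.4,0,0.5],[0,0,0,0,0.5],[0,0,0,0,0.5]]'
cat > tip.py <<'E'
from st import *
def tip(f='x',names=('side','wrist')):
  t=totray(s['ee_pos'])
  for n in names:
    snap(n,n+f); D=np.load('pics/%s.npz'%(n+f)); c=cams.calibration(n); d=D['d']; E=D['E']; v,u=np.mgrid[:400,:640]
    p=np.stack([(u-c['cx'])/c['fx'],-(v-c['cy'])/c['fy'],-np.ones_like(d)],-1)*d[...,None]
    p=p@E[:3,:3].T+E[:3,3]; q=(p[...,:2]-T[:2])@R
    im=D['im'].astype(int)
    m=(d>0)&(abs(q[...,0]-t[0])<.016)&(abs(q[...,1]-t[1])<.035)&(p[...,2]<.09)&(im.max(-1)<110)&(p[...,2]>.009)
    print(n,'tip z',np.percentile(p[...,2][m]*1e3,[0,1,3,10]).round(1))
    b=(d>0)&(im[...,2]>im[...,0]+50)&(im[...,2]>im[...,1]+25)&(abs(q[...,0])<.075)&(abs(q[...,1])<.15)&(p[...,2]>.02)
    if b.sum()>30:
      Q=q[b].astype(np.float32)*1e3; Q=Q[p[...,2][b]>.026]; print('  case top rect',cv2.minAreaRect(Q),'median',np.median(Q,0),'pct y',np.percentile(Q[:,1],[1,99]),'pct x',np.percentile(Q[:,0],[1,99]),'z',np.percentile(p[...,2][b],98).round(4))
E
python3 -c "
from tip import *
tip('3')"
```

```text
t: 8.72
ee_pos: [0.4917, 0.0829, -0.0093]
eef_rot: [-3.135, 0.204, -0.0]
wrist_force: [-1.1, 0.0, -0.2]
grip_width: 0.252
t 8.725 tcp tray mm [-94.1  -6.1] z -0.0093 yaw vs tray 0.02 tilt [ 0.  0. -1.] F [-1.1  0.  -0.2] g 0.25
side tip z [ 9.5 12.1 14.9 21.4]
  case top rect ((-25.63566780090332, -0.6309928894042969), (38.060203552246094, 68.0569076538086), 29.277387619018555) median [-25.75051     7.6587524] pct y [-35.25416664  28.54615583] pct x [-51.18886921 -10.15258459] z 0.0327
wrist tip z [13.1 17.7 21.5 31.7]
  case top rect ((-30.695552825927734, -4.204364776611328), (40.230167388916016, 66.15547180175781), 4.384140968322754) median [-28.674967   -0.5335476] pct y [-36.08303234  27.64057749] pct x [-50.33722942 -10.50774705] z 0.0325
```

The tips are now at about 12–13 mm with no contact force. The case is at about (-29, -4), 4° askew. Pushing now.

```bash
python3 -m inch '[[1.0,0,0,0,0.5],[1.0,0,0,0,0.5],[0.5,0,0,0,0.5],[0.5,0,0,0,0.5],[0.4,0,0,0,0.5],[0.4,0,0,0,0.5],[0.5,0,0,0,0.5],[0.5,0,0,0,0.5],[0.5,0,0,0,0.5],[0.5,0,0,0,0.5],[0.5,0,0,0,0.5],[0.5,0,0,0,0.5],[0.5,0,0,0,0.5],[0.5,0,0,0,0.5],[0.5,0,0,0,0.5],[0.5,0,0,0,0.5],[0.5,0,0,0,0.5],[0.4,0,0,0,0.5],[0,0,0,0,0.5]]'
python3 -c "
from tip import *
tip('4')"
```

```text
t: 11.2
ee_pos: [0.5881, 0.0702, -0.0094]
eef_rot: [-3.135, 0.205, -0.001]
wrist_force: [-0.3, 0.8, -0.0]
grip_width: 0.249
t 11.2 tcp tray mm [ 3.1 -6.1] z -0.0094 yaw vs tray 0.02 tilt [ 0.  0. -1.] F [-0.3  0.8 -0. ] g 0.25
side tip z [ 9.4 12.7 17.8 23.6]
  case top rect ((26.98894500732422, 21.169126510620117), (38.6014404296875, 68.89445495605469), 36.05146789550781) median [29.630611 20.364376] pct y [ 8.56247226 44.0490134 ] pct x [-5.97974106 53.58231255] z 0.0698
wrist tip z [16.2 24.1 29.  38.3]
  case top rect ((33.754127502441406, -5.697273254394531), (66.16358184814453, 41.64297866821289), 89.59146881103516) median [35.639175 -4.670615] pct y [-37.36859154  26.08849232] pct x [14.89936926 54.1913018 ] z 0.0323
```

The case is now at x ≈ 34 mm, square to the rail and 6 mm short of it. I'll press it on in small steps.

```bash
python3 -m inch '[[0.2,0,0,0,0.5],[0.2,0,0,0,0.5],[0.1,0,0,0,0.5],[0.1,0,0,0,0.5],[0,0,0,0,0.5]]'; python3 -m inch '[[0.1,0,0,0,0.5],[0,0,0,0,0.5]]'
python3 -c "
from tip import *
tip('5')"
```

```text
t: 11.92
ee_pos: [0.5924, 0.0696, -0.0096]
eef_rot: [3.135, -0.204, -0.004]
wrist_force: [-3.9, 0.7, 4.2]
grip_width: 0.25
t: 12.18
ee_pos: [0.5923, 0.0696, -0.0097]
eef_rot: [3.134, -0.204, -0.007]
wrist_force: [-8.0, 1.1, 6.9]
grip_width: 0.251
t 12.175 tcp tray mm [ 7.3 -6.1] z -0.0097 yaw vs tray 0.05 tilt [-0.004 -0.    -1.   ] F [-8.   1.1  6.9] g 0.25
side tip z [ 9.2 13.  15.9 23.7]
  case top rect ((30.595903396606445, 21.87217140197754), (36.77165985107422, 70.44603729248047), 35.95937728881836) median [34.020416 20.368645] pct y [10.9081295  42.13106842] pct x [-2.61806893 56.94173546] z 0.0679
wrist tip z [15.9 24.6 29.  38.4]
  case top rect ((37.51710510253906, -5.751873016357422), (66.11363983154297, 42.15053176879883), 89.61982727050781) median [39.826176 -5.109644] pct y [-37.37574936  26.00392677] pct x [19.0275872  58.28424896] z 0.0323
```

The case is seated on the rail: 8 N reaction, measured x ≈ 39.8, square. Next I'll back off, rise, shut the fingers, turn 45° and come to the case's near +y chamfer. Pushing there presses both along the rail and against it.

```bash
python3 -m inch '[[-1,0,0,0,0.5],[-1.5,0,0,0,0.5],[0,0,-3,0,0.5],[0,0,-3,0,0.5],[0,-2.5,0,0,1],[2,-2.3,0,0,1],[0,0,0,0.157,1],[0,0,0,0.157,1],[0,0,0,0.157,1],[0,0,0,0.157,1],[0,0,0,0.157,1],[0,0,0,0,1],[0,0,0,0,1]]'
python3 -c "
from tip import *
print(s['joint_positions'].round(2)); tip('6')"
```

```text
t: 13.9
ee_pos: [0.596, 0.1176, 0.0506]
eef_rot: [-2.82, 1.383, -0.001]
wrist_force: [0.4, -0.0, 0.3]
grip_width: -0.0
t 13.9 tcp tray mm [ 4.8 41.9] z 0.0506 yaw vs tray -44.77 tilt [ 0.001 -0.    -1.   ] F [ 0.4 -0.   0.3] g -0.0
[-0.29  0.67  0.02  1.76 -0.02  0.71 -2.73]
side tip z [77.4 77.5 78.  81.3]
  case top rect ((31.345476150512695, 9.391887664794922), (51.89940643310547, 105.78292846679688), 25.505346298217773) median [27.690784   2.2953837] pct y [-38.07419777  54.17116356] pct x [-9.93642139 54.05661392] z 0.1009
wrist tip z [75.7 76.9 77.5 79.1]
  case top rect ((38.29331588745117, 18.277584075927734), (113.93431854248047, 40.043460845947266), 89.9862060546875) median [39.057293  -6.5057507] pct y [-37.61255341  26.05224762] pct x [18.95629425 57.81210403] z 0.0325
```

J7 is close to its limit (-2.73 of -2.76), so I'll turn back 0.1 rad before descending in checked steps.

```bash
python3 -m inch '[[0,0,0,-0.1,1],[0,0,3,0,1],[0,0,2,0,1],[0,0,0,0,1],[0,0,0,0,1]]'
python3 -c "
from tip import *
print(s['joint_positions'].round(2)); tip('7')
a=np.load('pics/side7.npz')['im'][150:290,230:440]; b=np.load('pics/wrist7.npz')['im']
f=lambda i,s:cv2.resize(i[:,:,::-1],s,interpolation=2)
cv2.imwrite('pics/m7.png',np.hstack([f(a,(400,267)),f(b,(400,267))]))"
```

```text
t: 14.62
ee_pos: [0.5963, 0.1176, 0.0011]
eef_rot: [-2.884, 1.245, -0.001]
wrist_force: [0.7, -1.1, -0.2]
grip_width: -0.001
t 14.625 tcp tray mm [ 5.1 42. ] z 0.0011 yaw vs tray -39.21 tilt [ 0.001  0.    -1.   ] F [ 0.7 -1.1 -0.2] g -0.0
[-0.27  0.75 -0.    1.76  0.    0.63 -2.66]
side tip z [26.3 29.4 32.3 40.4]
  case top rect ((15.955541610717773, 14.116353988647461), (33.09244918823242, 91.23812103271484), 43.342105865478516) median [-2.2212193 32.2289   ] pct y [-23.02740532  57.74888596] pct x [-19.89284981  53.27025009] z 0.1059
wrist tip z [26.1 30.4 33.8 44. ]
  case top rect ((42.352638244628906, 11.391067504882812), (123.4344482421875, 74.3851547241211), 50.7174072265625) median [38.7742    -3.0200105] pct y [-37.68542515  26.25339529] pct x [18.78876781 58.0836705 ] z 0.0326
```

View pics/m7.png

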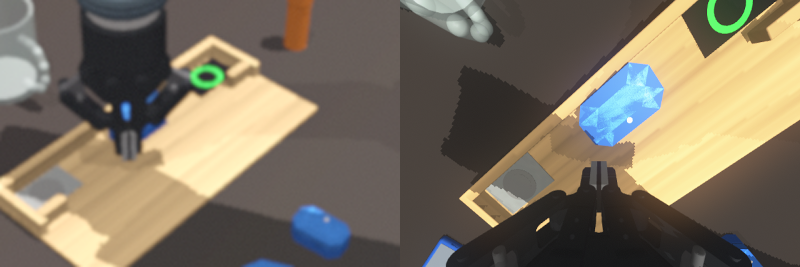

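The wrist view shows the case lying flat along the rail at about (622,104), with the shut fingers at about (598,175) facing its rear chamfer. I'll lower 15 mm and make contact.

```bash
python3 -m inch '[[0,0,0.8,0,1],[0,0,0.7,0,1],[0,0,0,0,1],[0.6,0.15,0,0,1],[0.6,0.15,0,0,1],[0.2,0,0,0,1],[0,0,0,0,1]]'
python3 st.py
python3 -m inch '[[0.32,0.38,0,0,1],[0.32,0.38,0,0,1],[0,0,0,0,1]]'
python3 -c "
from tip import *
tip('8')"
```

```text
t: 15.6
ee_pos: [0.6027, 0.1091, -0.0136]
eef_rot: [-2.883, 1.241, 0.003]
wrist_force: [-5.3, 6.1, 12.5]
grip_width: 0.002
t 15.6 tcp tray mm [12.5 34.4] z -0.0136 yaw vs tray -39.1 tilt [-0.001  0.004 -1.   ] F [-5.3  6.1 12.5] g 0.0
t: 15.98
ee_pos: [0.603, 0.0988, -0.0135]
eef_rot: [-2.881, 1.241, -0.001]
wrist_force: [-1.1, 5.2, 8.3]
grip_width: 0.001
t 15.975 tcp tray mm [14.1 24.2] z -0.0135 yaw vs tray -39.13 tilt [ 0.002  0.004 -1.   ] F [-1.1  5.2  8.3] g 0.0
side tip z [12.6 15.3 18.5 25.9]
  case top rect ((25.293676376342773, 6.834102630615234), (40.37924575805664, 76.8768081665039), 43.19727325439453) median [ 8.452541 17.106827] pct y [-32.37040821  40.37000431] pct x [-9.42168428 48.62043438] z 0.0892
wrist tip z [15.1 23.7 30.7 43.8]
  case top rect ((38.19898986816406, -10.696727752685547), (66.15404510498047, 40.69368362426758), 89.3990707397461) median [ 39.71489  -11.818256] pct y [-42.61569714  20.86700844] pct x [18.96697414 58.13483387] z 0.0324
```

The case slides along the rail and stays square. Continuing.

```bash
python3 -m inch '[[0.38,0.465,0,0,1],[0.38,0.465,0,0,1],[0.38,0.465,0,0,1],[0.38,0.465,0,0,1],[0.38,0.465,0,0,1],[0.38,0.465,0,0,1],[0,0,0,0,1]]'
python3 -c "
from tip import *
tip('9',('wrist',))"
```

```text
t: 16.95
ee_pos: [0.5982, 0.0633, -0.0136]
eef_rot: [-2.881, 1.241, -0.0]
wrist_force: [-2.3, 6.7, 8.8]
grip_width: 0.005
t 16.95 tcp tray mm [ 14.  -11.6] z -0.0136 yaw vs tray -39.12 tilt [ 0.002  0.004 -1.   ] F [-2.3  6.7  8.8] g 0.01
wrist tip z [15.6 23.7 30.7 43.7]
  case top rect ((38.16455841064453, -46.2068977355957), (66.70223236083984, 40.68598175048828), 89.66645812988281) median [ 39.05075  -48.112076] pct y [-78.53834335 -15.05387993] pct x [18.91614841 58.13930817] z 0.0324
```

```bash
python3 -m inch '[[0.38,0.465,0,0,1],[0.38,0.465,0,0,1],[0.38,0.465,0,0,1],[0.38,0.465,0,0,1],[0.38,0.465,0,0,1],[0.38,0.465,0,0,1],[0.38,0.465,0,0,1],[0,0,0,0,1]]'
python3 -c "
from tip import *
tip('10',('wrist',))"
```

```text
t: 18.0
ee_pos: [0.5928, 0.0221, -0.0136]
eef_rot: [-2.881, 1.24, 0.001]
wrist_force: [-2.5, 7.5, 10.1]
grip_width: 0.003
t 18.0 tcp tray mm [ 14.  -53.1] z -0.0136 yaw vs tray -39.1 tilt [ 0.002  0.004 -1.   ] F [-2.5  7.5 10.1] g 0.0
wrist tip z [14.6 23.6 30.6 43.9]
  case top rect ((38.14509582519531, -87.972900390625), (66.31022644042969, 40.584068298339844), 89.69961547851562) median [ 38.916958 -89.57999 ] pct y [-119.94275528  -56.47909248] pct x [18.78611538 58.05836769] z 0.0324
```

```bash
python3 -m inch '[[0.38,0.465,0,0,1],[0.38,0.465,0,0,1],[0.38,0.465,0,0,1],[0.32,0.39,0,0,1],[0.13,0.155,0,0,1],[0.13,0.155,0,0,1],[0,0,0,0,1]]'
python3 st.py
python3 -m inch '[[0.07,0.08,0,0,1],[0.07,0.08,0,0,1],[0.07,0.08,0,0,1],[0,0,0,0,1]]'
python3 -c "
from tip import *
tip('11',('wrist',))"
```

```text
t: 18.92
ee_pos: [0.5893, -0.0034, -0.0136]
eef_rot: [-2.881, 1.239, 0.001]
wrist_force: [-1.5, 10.4, 10.5]
grip_width: -0.001
t 18.925 tcp tray mm [ 13.9 -78.9] z -0.0136 yaw vs tray -39.04 tilt [ 0.001  0.005 -1.   ] F [-1.5 10.4 10.5] g -0.0
t: 19.42
ee_pos: [0.5893, -0.0036, -0.0136]
eef_rot: [-2.88, 1.234, 0.002]
wrist_force: [-2.6, 15.8, 10.4]
grip_width: -0.007
t 19.425 tcp tray mm [ 13.9 -79.1] z -0.0136 yaw vs tray -38.91 tilt [ 0.002  0.008 -1.   ] F [-2.6 15.8 10.4] g -0.01
wrist tip z [14.8 23.9 31.3 44.1]
  case top rect ((37.96857452392578, -113.63606262207031), (66.21504211425781, 40.7142333984375), 89.99127197265625) median [  38.7928   -113.076195] pct y [-145.79470581  -82.08155548] pct x [18.67397629 57.96868179] z 0.0323
```

Motion stopped with the force rising to 16 N. The measured y is -113.6, against -117 when home. I'll back off, rise and check the gap.

```bash
python3 -m inch '[[-0.6,-0.7,0,0,1],[-1.5,0,0,0,1],[0,0,-4,0,1],[0,0,-5,0,1],[-5,0,0,0,1],[-5,0,0,0,1],[0,0,0,0,1],[0,0,0,0,1]]'
python3 -c "
from tip import *
tip('12',('wrist',)); a,_=snap('top','t12'); print(case('t12'))
c=np.load('pics/wrist12.npz')['im'];b,_=snap('side','s12')
f=lambda i,s:cv2.resize(i[:,:,::-1],s,interpolation=2)
cv2.imwrite('pics/m12.png',np.vstack([np.hstack([f(a[175:220,320:380],(400,300)),f(b[165:225,310:390],(400,300))]),np.hstack([f(c,(400,250)),np.zeros((250,400,3),np.uint8)])]))"
```

```text
t: 20.48
ee_pos: [0.5109, 0.0804, 0.0755]
eef_rot: [2.884, -1.245, 0.001]
wrist_force: [0.3, -1.0, -0.9]
grip_width: -0.001
t 20.475 tcp tray mm [-74.8  -6. ] z 0.0755 yaw vs tray -39.22 tilt [ 0. -0. -1.] F [ 0.3 -1.  -0.9] g -0.0Traceback (most recent call last):
  File "<string>", line 3, in <module>
    tip('12',('wrist',)); a,_=snap('top','t12'); print(case('t12'))
    ~~~^^^^^^^^^^^^^^^^^
  File "tip.py", line 10, in tip
    print(n,'tip z',np.percentile(p[...,2][m]*1e3,[0,1,3,10]).round(1))
                    ~~~~~~~~~~~~~^^^^^^^^^^^^^^^^^^^^^^^^^^^^
    return _quantile_unchecked(
        a, q, axis, out, overwrite_input, method, keepdims, weights)
    return _ureduce(a,
                    func=_quantile_ureduce_func,
    ...<5 lines>...
                    overwrite_input=overwrite_input,
                    method=method)
    r = func(a, **kwargs)
    result = _quantile(arr,
                       quantiles=q,
    ...<2 lines>...
                       out=out,
                       weights=wgt)
    slices_having_nans = np.isnan(arr[-1, ...])
                                  ~~~^^^^^^^^^
IndexError: index -1 is out of bounds for axis 0 with size 0
```

```bash
python3 -c "
from st import *
a,_=snap('top','t12'); print(case('t12'))
c,_=snap('wrist','w12');b,_=snap('side','s12')
f=lambda i,s:cv2.resize(i[:,:,::-1],s,interpolation=2)
cv2.imwrite('pics/m12.png',np.vstack([np.hstack([f(a[175:220,320:380],(400,300)),f(b[165:225,310:390],(400,300))]),np.hstack([f(c,(400,250)),f(c[:200,320:],(400,250))])]))"
```

```text
t 20.525 tcp tray mm [-74.4  -6.5] z 0.0755 yaw vs tray -39.29 tilt [ 0.001 -0.001 -1.   ] F [ 0.1 -0.1 -0.2] g 0.0
[(np.int32(376), array([ 0.0399, -0.1163]), np.float64(1.4), array([ 0.6103, -0.0439,  0.03  ]))]
```

View pics/m12.png

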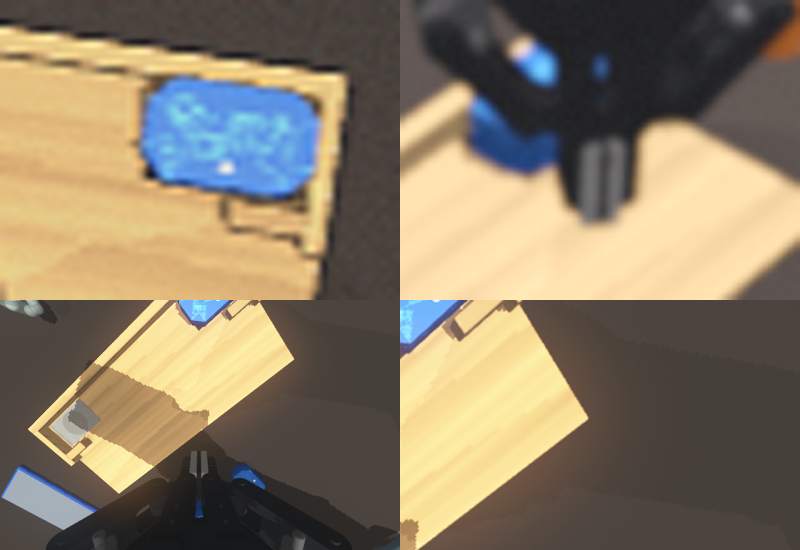

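The top view shows the case tight in the corner: measured (39.9, -116.3) mm against (40, -117), about 1° off parallel. The hand is clear. I'll do a quick bystander check against the first picture, then hand in.

```bash
python3 - <<'E'
from h import *
a=cv2.imread('pics/t0.png').astype(int);b=cv2.imread('pics/t12.png').astype(int)
for n,(x,y,X,Y) in dict(mug=(285,98,325,156),glue=(394,204,412,222),phone=(188,170,224,233)).items():
    best=min((np.abs(b[y+j:Y+j,x+i:X+i]-a[y:Y,x:X]).mean(),i,j) for i in range(-5,6) for j in range(-5,6)); print(n,best)
print(arm.close_job())
E
```

```text
mug (np.float64(2.515373563218391), 0, 0)
glue (np.float64(2.5473251028806585), 0, 0)
phone (np.float64(2.180335097001764), 0, 0)
the job is handed in; nothing more can be done
None
```

The case is home in the green-ring pocket at the tray's -y end, and I handed the job in at about 20.6 s of the 58 s allowed. I pushed it square against the rail with two fingertips. Then I slid it along by its rear chamfer with the fingers shut, until the end wall stopped it at about 16 N.

- **Final position:** the top camera puts the case at tray (39.9, -116.3) mm, against (40, -117) when fully home. It is about 1.4° off parallel, and the picture shows no gap at the rail or end wall.
- **Bystanders:** the mug, glue stick and phone show zero pixel shift from the first picture. The hand is clear of the case.

**What disagreed:**
- **Tool height:** the reported height read about 30–37 mm lower than both depth cameras showed. My first push therefore passed over the case without touching it, and I used the cameras for height after that.
- **Wrist-camera depth:** before I backed off, it put the case at (38.0, -113.6) mm. It had also read about 2 mm low in x while the case was pressed on the rail, so I trusted the clear top view.
- **Joint 7:** it came within 0.03 rad of its limit during the 45° turn, so I turned back slightly. It stayed in range.

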